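# Move the rail stop one hole along and hold its lock pin home

## Robot

A 7-joint arm with a two-finger parallel gripper is mounted at the origin on the work surface. World frame = base frame: x ahead of the robot, y to its left, z up, the work surface at z = 0. Lengths are in mm, angles in rad, forces in N, time in s.
With the tool pointing down it reaches from about 400 to 875 mm from the base axis. Payload 6.5 kg.
Tool frame: the origin (TCP) lies midway between the tips of the shut fingers; the grasp point (between the pads) lies 19 mm behind it (ctrl.tcp_to_grasp is the distance from the TCP to the grasp point, in mm); z points along the fingers, y is the line along which they close (so a half turn about z gives the same grasp; the last joint's range is limited). The gripper opens to 85 mm and grips with 20 to 120 N. Pads are 22 mm wide; open, the fingers measure 114 mm over their backs; the gripper's body (76 mm by 85 mm) begins 54 mm behind the grasp point. The pads swing forward as they close: fully open they stand 13 mm farther back than shut.
Start: joints at [-1.187, 0.536, -0.004, 1.538, 0.003, 1.067, -0.071], TCP at [282.605, 585.341, 231.29] pointing down, gripper open.
Joint ranges: [-2.7, 2.7], [-0.37, 2.16], [-1.27, 1.26], [0.24, 2.4], [-1.31, 4.45], [0.19, 1.91], [-2.76, 2.76]. Speed limits (rad/s): [2.39, 2.39, 3.14, 3.14, 3.14, 3.14, 3.14].

## Interface

Orientations are given as a unit quaternion [w, x, y, z].
In Python, from workcell import ctrl gives the robot as it stands.
- The arm moves only by the tool move_arm, never from a script. Its argument "series" is a list of rows, each an object with "claw": the gripper command: -1 is fully open, 1 is shut, values between are in proportion; "translation": the shift along the tool's x, y, z in m, a list of three; "turn": the turn, a rotation vector about the tool's x, y, z in rad, a list of three. A call has 1 to 8 rows; each row shifts and turns the commanded pose from where the row before left it, along the tool's axes as they then stand; what a row does not reach is not made up. A row lasts 1/8 s, in which the tool goes at most 62.5 mm and 10.7 degrees, less where a joint would pass 70% of its speed; a pose out of reach is approached as far as the arm can. A call is refused whole if a number of a shift passes 0.0625 or a number of a turn 0.188, either way. A call with a gripper value outside its range is refused whole. The fingers move at their own pace and stop on an object; "force" is the grip in N (left out, the last holds). Time passes only in rows, so rows that do not move let the fingers close. It gives the time, the measured TCP pose, the force, the opening and the grip force at its end, in the units of the state.
- ctrl.sense(): the state, without advancing time (a new reading comes with each control period).
- ctrl.read_camera(name): name is "scene" or "top" or "wrist"; returns (picture, depth): 400x640x3 uint8, red, green, blue; 400x640 float32, mm along the optical axis (not along the pixel's ray), 0 where there is no reading.
- ctrl.camera_params(name): a dict with "fx", "fy", "cx", "cy" (pixels), "k1" (the pictures are not rectified: a ray, as slopes to the right and down, at radius r is drawn at 1 + k1 r^2 times it, then the intrinsics apply), "view" (4x4, takes a point from world to camera coordinates). Camera axes: x right, y up, looking along -z (the intrinsics and any distortion apply to the point x, -y, -z); pixel columns grow to the right and rows downward; lengths in mm; the calibration is good to about 2 mm. A picture is of the moment at which its call begins: read the wrist's pose just before it. camera_params takes no time and is no camera call; for the wrist camera it gives the pose at the moment of the call.
- ctrl.hand_in(): hands the job in; it is judged then, once.
The state is a dict: "t": time; "qpos": joint angles; "qvel": joint speeds; "effort": joint torques, N m; "tcp_pos": TCP position; "tcp_rot": TCP orientation; "force": force on the tool from outside, world axes, zero at the start; "moment": the same for the moment, N m; "finger_gap": finger opening in mm; "finger_force": force on a finger pad.
Only numpy, scipy, OpenCV 4.12 (cv2) and the standard library are available. Lean on these libraries where they do the work, as an engineer would, in place of code of your own. Each camera call takes 0.05 s, during which the arm holds its last target. There are 200 camera calls.

## Task

The blue sliding stop on the perforated rail has to move one hole along, to the hole that the red-handled detent pin is plugged into: first pull the red pin out of that hole, put it gently down in the grey tray (standing or lying) and let go of it, leaving the blue pin plugged in and everything else on the bench where it is. Then pull up the stop's yellow lock plunger, slide the stop along the rail to the freed hole, let the plunger's pin into the hole and press the yellow knob fully home. Finish while still holding the knob with the fingers and keeping it pressed down, so that I can tighten the clamp.

Things in the scene. Friction and masses are not known exactly. Their poses are not given: they have to be found in the camera images.
- rail: aluminium square tube, 40 mm wide, 360 mm long along its own y, fixed to the bench on two feet; origin at bench level under its centre, its top 55 mm above; z up. Square holes 15 mm wide in its top on the centre line (x = 0) at y = -150, -75, 0, 75 and 150 mm
- slide (a joint): place of the blue stop along the rail's y, in m, 0 at the start (middle hole, y = 0); positive towards the rail's +y. The stop is a sleeve over the rail, 50 mm long along y and 56 mm wide, with a 45 mm tab on its +x side; it drags with about 2 N and is locked while the plunger's pin is in a hole; free travel -90 to 90 mm, but it cannot pass a plugged-in pin
- plunger (a joint): height of the yellow plunger above fully home, in m, 0 to 0.032. Its spring (700 N/m) lets it rest about 0.006 up: there its pin already locks the stop, but fully home (0) it must be pushed down with about 5 N and springs back up if released. The 11 mm round-ended pin reaches 16 mm below the rail top when home, so it is clear of the holes above 0.016; at 0.026 the pull is about 14 N
- knob_center (a point): centre of the plunger's upright yellow knob, a cylinder 28 mm across and 36 mm tall on top of the stop; it rises and travels with the plunger. 107 mm above the bench when fully home; the stop's steel housing below it ends 79 mm above the bench
- red_pin_grip (a point): centre of the upright red handle (cylinder 24 mm across, 46 mm tall) of the loose detent pin, on its axis, z along the axis. Below the handle come a 5 mm flange, 30 mm across, and a steel shank; flat shank end 57 mm below this point, flange underside 28 mm below it. It starts in the hole at rail y = +75 or -75 mm, flange on the rail; a sprung detent holds it, a straight upward pull of about 15 N frees it, and it is out of the hole after 29 mm. About 90 g
- blue_pin_grip (a point): the same point of the blue-handled pin, plugged into the hole on the other side of the stop; it stays there
- tray_in (a point): centre of the inner floor of the low grey tray, fixed on the bench; inside 122 mm along its x and 142 mm along its y, floor about 4 mm above the bench, rim 28 mm above the bench; to the left or right of the rail (an otherwise similar green bin of bolts, 50 mm tall, lies on the other side)
- bottle_mid (a point): bystander: empty clear bottle, yellow cap, 60 mm across, 125 mm tall; this point about half-way up
- can_mid (a point): bystander: brown can, 80 mm across, 100 mm tall; this point about half-way up
- screwdriver_mid (a point): bystander: screwdriver lying on the bench, orange handle; this point about half-way up
- offcut_mid (a point): bystander: wooden offcut 45 x 110 x 32 mm; this point about half-way up
- wrench_mid (a point): bystander: steel wrench lying on the bench; this point about half-way up
There are look-alikes about, which are no part of the job. What is shaped like the part that bears blue_pin_grip but white is not meant.

How it is judged (in metres and radians):
On the way, in this order (a step that is already met when the one before it is completed fails the run):
1. the red pin is pulled out of its hole while the stop is still locked in the middle hole (z of red_pin_grip in the frame of rail above 0.113 m and value of joint slide between -0.01 and 0.01 m), for 0.05 s.
2. the red pin is in the grey tray, let go (x of red_pin_grip in the frame of tray_in between -0.062 and 0.062 m and y of red_pin_grip in the frame of tray_in between -0.072 and 0.072 m and z of red_pin_grip in the frame of tray_in below 0.07 m and contact force between the fingers and red_pin below 0.1 N and linear speed of red_pin below 0.05 m/s), for 0.2 s.
3. the plunger is pulled up clear of the middle hole (value of joint plunger above 0.016 m and value of joint slide between -0.01 and 0.01 m), for 0.05 s.
4. the stop stands at the freed hole with the pin in the hole (((value of joint slide between 0.07 and 0.08 m and y of blue_pin_grip in the frame of rail below -0.06 m) or (value of joint slide between -0.08 and -0.07 m and y of blue_pin_grip in the frame of rail above 0.06 m)) and value of joint plunger below 0.009 m), for 0.1 s.
At the end, for the whole second after the job is handed in: The stop is within 5 mm of the hole that the red pin was in, the plunger is held by the fingers (more than 1 N) no more than 2.5 mm above fully home, the red pin rests in the grey tray and the blue pin is still plugged in (within 12 mm of its start) (((value of joint slide between 0.07 and 0.08 m and y of blue_pin_grip in the frame of rail below -0.06 m) or (value of joint slide between -0.08 and -0.07 m and y of blue_pin_grip in the frame of rail above 0.06 m)) and value of joint plunger below 0.0025 m and contact force between the fingers and plunger above 1 N and x of red_pin_grip in the frame of tray_in between -0.062 and 0.062 m and y of red_pin_grip in the frame of tray_in between -0.072 and 0.072 m and z of red_pin_grip in the frame of tray_in below 0.07 m and linear speed of red_pin below 0.05 m/s and distance of blue_pin_grip from where it was at the start of the episode below 0.012 m); the arm keeps its last pose, push and grip.
It fails at once if the blue pin is pulled or shoved out of place (12 mm) (distance of blue_pin_grip from where it was at the start of the episode above 0.012 m).
It fails at once if the red pin is dropped or thrown (faster than 1 m/s while not held) (linear speed of red_pin above 1 m/s and contact force between the fingers and red_pin below 0.1 N).
It fails at once if another thing on the bench is shoved more than 30 mm (distance of any of bottle_mid, can_mid, screwdriver_mid, offcut_mid, wrench_mid from where it was at the start of the episode above 0.03 m).
It also fails if it takes over 58 s, if anything falls off the work surface, if the arm or the gripper's body presses on something with over 40 N, if the wrist force passes 120 N, or if a joint passes its speed limit or range.

## Working session

There is one attempt and no reset: what is moved stays moved. The work goes in short steps, Python scripts to look and compute and a tool call to move; the robot and the scene stay as the last step left them, time stands still between calls to the robot, and variables do not carry over. Pictures are saved under pics/ and viewed, at most 10 in all, crops included, and the job is handed in when it is done.

Besides the shell and the picture viewer there is one more tool, called after "Emit:" as name(argument=value, ...) on one line, values as JSON. move_arm: Moves the arm, as the interface text tells. Its arguments: {"type":"object","properties":{"series":{"type":"array","items":{"type":"object","properties":{"claw":{"type":"number"},"translation":{"type":"array","items":{"type":"number"}},"turn":{"type":"array","items":{"type":"number"}}}}},"force":{"type":"number"}},"required":["series"]}

```bash
mkdir -p pics; cat > h.py <<'E'
import numpy as np, cv2
from workcell import ctrl
def ray(p,u,v):
    # returns world origin and direction (scaled so that depth along axis=1)
    V=np.array(p['view']); x=(u-p['cx'])/p['fx']; y=(v-p['cy'])/p['fy']
    a,b=x,y
    for _ in range(10):
        f=1+p['k1']*(a*a+b*b); a,b=x/f,y/f
    R=V[:3,:3]; o=-R.T@V[:3,3]
    return o, R.T@np.array([a,-b,-1.])
def at_z(p,u,v,z):
    o,d=ray(p,u,v); return o+d*(z-o[2])/d[2]
def at_d(p,u,v,dep):
    o,d=ray(p,u,v); return o+d*dep
def cloud(p,D):
    h,w=D.shape; u,v=np.meshgrid(np.arange(w),np.arange(h))
    V=np.array(p['view']); a0=(u-p['cx'])/p['fx']; b0=(v-p['cy'])/p['fy']; a,b=a0,b0
    for _ in range(10):
        f=1+p['k1']*(a*a+b*b); a,b=a0/f,b0/f
    R=V[:3,:3]; o=-R.T@V[:3,3]
    c=np.stack([a*D,-b*D,-D],-1)
    return c@R+o
def proj(p,P):
    V=np.array(p['view']); c=V[:3,:3]@np.array(P)+V[:3,3]; a,b=c[0]/-c[2],-c[1]/-c[2]
    f=1+p['k1']*(a*a+b*b); return p['cx']+p['fx']*a*f,p['cy']+p['fy']*b*f
E
python3 - <<'E'
from h import *
ims=[]
for n in ("top","scene"):
    p=ctrl.camera_params(n); I,D=ctrl.read_camera(n); np.savez(n,I=I,D=D)
    cv2.imwrite(f'pics/{n}.png',cv2.cvtColor(I,cv2.COLOR_RGB2BGR)); print(n,{k:np.round(v,3) for k,v in p.items()})
s=ctrl.sense(); print(s)
E
```

```text
top {'fx': np.float64(427.372), 'fy': np.float64(427.372), 'cx': np.float64(322.708), 'cy': np.float64(205.384), 'k1': np.float64(-0.054), 'view': array([[-2.400000e-02, -1.000000e+00,  7.000000e-03, -1.825300e+01],
       [ 9.970000e-01, -2.300000e-02,  6.900000e-02, -5.732380e+02],
       [-6.900000e-02,  9.000000e-03,  9.980000e-01, -1.114122e+03],
       [ 0.000000e+00,  0.000000e+00,  0.000000e+00,  1.000000e+00]])}
scene {'fx': np.float64(518.296), 'fy': np.float64(518.296), 'cx': np.float64(318.402), 'cy': np.float64(196.806), 'k1': np.float64(-0.042), 'view': array([[-7.610000e-01,  6.490000e-01,  9.000000e-03,  4.178070e+02],
       [-4.580000e-01, -5.460000e-01,  7.010000e-01,  1.814260e+02],
       [ 4.600000e-01,  5.300000e-01,  7.130000e-01, -1.474651e+03],
       [ 0.000000e+00,  0.000000e+00,  0.000000e+00,  1.000000e+00]])}
{'t': 0.1, 'qpos': array([-1.18720869,  0.53712387, -0.0044547 ,  1.53873949,  0.00259348,
        1.06727644, -0.07117253]), 'qvel': array([ 0.00098141, -0.00136287, -0.00137086, -0.00419668,  0.00100837,
       -0.00162614,  0.00149603]), 'effort': array([ 2.58079737e-03, -5.84567750e+01,  1.05192594e+00, -2.59778792e+01,
        1.26292938e-02,  4.62554410e-03,  1.66460416e-05]), 'tcp_pos': array([282.36591748, 584.85712848, 230.49242633]), 'tcp_rot': array([-1.22725173e-04,  2.22949286e-01,  9.74829740e-01, -7.60853024e-04]), 'force': array([ 0.72101987, -0.0566415 ,  0.22776486]), 'moment': array([ 0.01071557,  0.01352058, -0.00588632]), 'finger_force': 0.0, 'finger_gap': 85.33805816745173}
```

View pics/top.png

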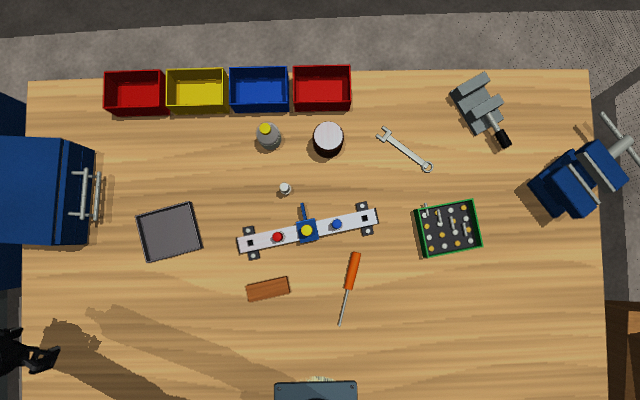

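View pics/scene.png

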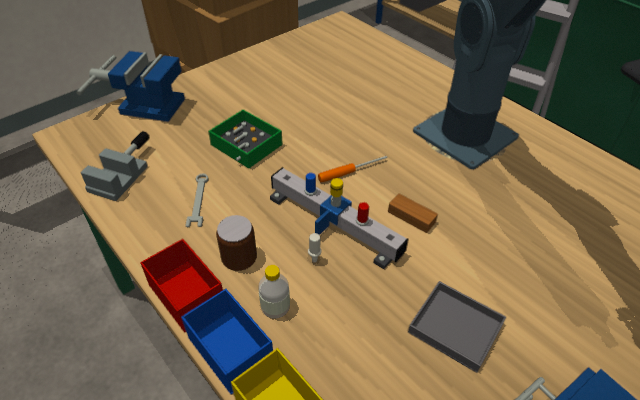

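Top view: red pin at (278,238), yellow knob at (307,230), blue pin at (336,225), grey tray at (169,231), green bin at (447,228). The look-alikes are the white pin at (285,188), the red bins at (134,92) and (321,88), and the yellow bottle cap at (265,129). I choose the red handle on the rail at (278,238); the scene view shows it at (363,212).

```bash
python3 - <<'E'
from h import *
def blob(n,m,ctr,r):
    k=np.zeros_like(m,np.uint8); cv2.circle(k,ctr,r,1,-1); m=(m&(k>0))
    v,u=np.nonzero(m); return u.mean(),v.mean(),m
for n,cs in (("top",dict(red=(278,238),yel=(307,230),blue=(336,225),white=(285,188))),("scene",dict(red=(363,212),yel=(337,188),blue=(311,183)))):
    z=np.load(n+'.npz');I,D=z['I'].astype(int),z['D'];p=ctrl.camera_params(n);C=cloud(p,D)
    R,G,B=I[...,0],I[...,1],I[...,2]
    M=dict(red=(R>110)&(G<70)&(B<70),yel=(R>130)&(G>110)&(B<90),blue=(B>120)&(R<90),white=(R>150)&(abs(R-B)<25))
    for k,c in cs.items():
        u,v,m=blob(n,M[k],c,14)
        P=C[m]; zt=P[:,2].max(); t=P[P[:,2]>zt-6]
        print(n,k,round(u,1),round(v,1),m.sum(),'ztop',np.round(zt,1),'top ctr',t.mean(0).round(1),'min',P.min(0).round(1),'max',P.max(0).round(1))
z=np.load('top.npz');I,D=z['I'].astype(int),z['D'];p=ctrl.camera_params('top');C=cloud(p,D)
# rail top: bright grey pixels, z 50-60
m=(C[...,2]>48)&(C[...,2]<62)&(I.min(-1)>140)
k=np.zeros_like(m);k[195:265,225:390]=1;m&=k
v,u=np.nonzero(m);r=cv2.minAreaRect(np.stack([C[m][:,0],C[m][:,1]],1).astype(np.float32));print('rail',r,m.sum(),C[m][:,2].mean())
# tray
g=(I.max(-1)-I.min(-1)<25)&(I.max(-1)<140);k=np.zeros_like(m);k[190:275,125:215]=1;g&=k
f=g&(C[...,2]<15);print('tray all',cv2.minAreaRect(C[g][:,:2].astype(np.float32)),'floor',cv2.minAreaRect(C[f][:,:2].astype(np.float32)),np.median(C[f][:,2]))
# obstacle heights near
for nm,(a,b,c,d) in dict(offcut=(270,305,240,295),screw=(250,325,335,362),bottle=(120,155,252,284),can=(118,160,310,347)).items():
    P=C[a:b,c:d].reshape(-1,3);P=P[P[:,2]>12];print(nm,P.min(0).round(),P.max(0).round())
s=ctrl.sense();print(s['tcp_pos'])
E
```

```text
top red 276.5 236.3 66 ztop 1151.1 top ctr [ 494.7  -21.5 1151.1] min [482.3 -21.5  99.7] max [ 504.3   94.4 1151.1]
top yel 306.2 229.4 104 ztop 1151.1 top ctr [ 494.7  -21.5 1151.1] min [473.5 -21.5  -2.2] max [ 546.3   43.6 1151.1]
top blue 336.8 223.4 65 ztop 109.5 top ctr [522.4 -64.  105.9] min [510.5 -77.1  58.9] max [532.6 -55.1 109.5]
top white 284.3 187.0 65 ztop 1151.1 top ctr [ 494.7  -21.5 1151.1] min [494.7 -21.5  31.9] max [ 627.5   75.5 1151.1]
scene red 363.4 206.0 60 ztop 107.5 top ctr [495.2  86.6 104.3] min [485.2  75.3  83.7] max [506.   97.4 107.5]
scene yel 336.0 182.9 107 ztop 133.8 top ctr [508.8  12.4 130.2] min [399.1 -99.3  -4.1] max [521.6  24.8 133.8]
scene blue 310.1 175.7 46 ztop 108.3 top ctr [523.2 -60.5 104.8] min [512.2 -70.9 101.8] max [532.7 -50.7 108.3]
rail ((507.5772399902344, 10.472747802734375), (39.50452423095703, 359.0082702636719), 10.763788223266602) 1498 54.72635931178861
tray all ((533.9276733398438, 223.97103881835938), (144.18405151367188, 475.894775390625), 7.774129390716553) floor ((511.06341552734375, 380.80120849609375), (126.17892456054688, 153.45068359375), 14.462507247924805) 3.8796437985672583
offcut [327. -22.  13.] [ 495.  176. 1151.]
screw [ 259. -127.   12.] [ 495.  -22. 1151.]
bottle [495. -22.  14.] [ 785.  135. 1151.]
can [495. -87.  12.] [ 781.   -8. 1151.]
[282.36591748 584.85712848 230.49242633]
```

The rail fit is consistent: 39.5 × 359 mm, top at 54.7 mm, and both pins and the knob sit within 2 mm of where they should. Red is at rail +75, so the target is slide = +0.075. I'll plan the approach.

```bash
cat >> h.py <<'E'
from scipy.spatial.transform import Rotation as Ro
def plan(pos,ydir=None,n=8):
    """print rounded rows taking the tool to pos (mm), tool y along ydir (deg), pointing down"""
    s=ctrl.sense(); P=np.array(s['tcp_pos'],float); q=s['tcp_rot']; R=Ro.from_quat([q[1],q[2],q[3],q[0]])
    if ydir is None: T=R
    else:
        a=np.radians(ydir); y=np.array([np.cos(a),np.sin(a),0]); z=np.array([0,0,-1.])
        T=Ro.from_matrix(np.stack([np.cross(y,z),y,z],1))
    for i in range(n):
        k=n-i; w=(R.inv()*T).as_rotvec()/k; w=np.round(w,3); t=np.round(R.inv().apply((np.array(pos)-P)/k)/1000,4)
        print(t.tolist(),w.tolist()); P=P+R.apply(t*1000); R=R*Ro.from_rotvec(w)
RAIL=np.array([507.6,10.5]); A=np.radians(10.76); RY=np.array([-np.sin(A),np.cos(A)]); RX=np.array([np.cos(A),np.sin(A)])
E
python3 - <<'E'
from h import *
p=RAIL+75*RY; print(p); plan([*p,190],10.76,12)
E
```

```text
[493.59783727  84.18133711]
[-0.034, -0.0299, 0.0034] [-0.0, 0.0, 0.078]
[-0.0362, -0.0272, 0.0034] [-0.0, 0.0, 0.078]
[-0.0382, -0.0243, 0.0034] [-0.0, 0.0, 0.078]
[-0.04, -0.0212, 0.0034] [-0.0, 0.0, 0.078]
[-0.0415, -0.018, 0.0034] [-0.0, 0.0, 0.078]
[-0.0428, -0.0148, 0.0034] [-0.0, 0.0, 0.078]
[-0.0438, -0.0114, 0.0034] [-0.0, 0.0, 0.078]
[-0.0446, -0.0079, 0.0035] [-0.0, 0.0, 0.077]
[-0.0451, -0.0045, 0.0034] [-0.0, 0.0, 0.078]
[-0.0453, -0.0009, 0.0035] [-0.0, 0.0, 0.077]
[-0.0452, 0.0026, 0.0034] [-0.0, 0.001, 0.078]
[-0.0449, 0.006, 0.0034] [-0.001, 0.0, 0.077]
```

Emit:
move_arm(series=[{"claw": -1, "translation": [-0.034, -0.03, 0.0034], "turn": [0, 0, 0.078]}, {"claw": -1, "translation": [-0.036, -0.027, 0.0034], "turn": [0, 0, 0.078]}, {"claw": -1, "translation": [-0.038, -0.024, 0.0034], "turn": [0, 0, 0.078]}, {"claw": -1, "translation": [-0.04, -0.021, 0.0034], "turn": [0, 0, 0.078]}, {"claw": -1, "translation": [-0.0415, -0.018, 0.0034], "turn": [0, 0, 0.078]}, {"claw": -1, "translation": [-0.043, -0.015, 0.0034], "turn": [0, 0, 0.078]}, {"claw": -1, "translation": [-0.044, -0.0115, 0.0034], "turn": [0, 0, 0.078]}, {"claw": -1, "translation": [-0.0445, -0.008, 0.0034], "turn": [0, 0, 0.078]}], force=50)

```text
t: 1.1
tcp_pos: [423.5, 250.3, 203.9]
tcp_rot: [-0.0, 0.513, 0.859, -0.0]
force: [-0.3, 0.2, -0.1]
finger_gap: 85.2
finger_force: 0.0
```

Emit:
move_arm(series=[{"claw": -1, "translation": [-0.045, -0.0045, 0.0034], "turn": [0, 0, 0.078]}, {"claw": -1, "translation": [-0.045, -0.001, 0.0034], "turn": [0, 0, 0.078]}, {"claw": -1, "translation": [-0.045, 0.0025, 0.0034], "turn": [0, 0, 0.078]}, {"claw": -1, "translation": [-0.045, 0.006, 0.0034], "turn": [0, 0, 0.078]}, {"claw": -1, "translation": [0, 0, 0], "turn": [0, 0, 0]}])

```text
t: 1.72
tcp_pos: [493.7, 81.1, 190.2]
tcp_rot: [0.001, 0.641, 0.767, -0.001]
force: [0.2, 0.7, -0.3]
finger_gap: 85.3
finger_force: 0.0
```

```bash
cat > w.py <<'E'
from h import *; import sys
def wrist(name,marks=()):
    p=ctrl.camera_params('wrist'); I,D=ctrl.read_camera('wrist'); np.savez(name,I=I,D=D)
    J=cv2.cvtColor(I,cv2.COLOR_RGB2BGR)
    cv2.imwrite(f'pics/{name}.png',J)
    return p,I.astype(int),D,cloud(p,D)
E
python3 - <<'E'
from w import *
s=ctrl.sense(); print(s['tcp_pos'],s['tcp_rot'],s['finger_gap'])
p,I,D,C=wrist('w1'); hsv=cv2.cvtColor(I.astype(np.uint8),cv2.COLOR_RGB2HSV)
z=C[...,2];Rr,G,B=I[...,0],I[...,1],I[...,2]
X=np.stack([(C[...,:2]-RAIL)@RX,(C[...,:2]-RAIL)@RY],-1)
for n,m,zz in (('red',(Rr>90)&(G<70)&(B<70),106),('yel',(Rr>130)&(G>100)&(B<90),131),('blue',(B>110)&(Rr<80),106)):
    t=m&(abs(z-zz)<8)
    if t.sum()>20:
        c=C[t]; r=cv2.minAreaRect(c[:,:2].astype(np.float32)); print(n,t.sum(),'mean',c.mean(0).round(1),'rect',np.round(r[0],1),np.round(r[1],1),'rail',((np.array(r[0])-RAIL)@RX).round(1),((np.array(r[0])-RAIL)@RY).round(1))
m=(abs(z-55)<4)&(I.min(-1)>120); print('rail',cv2.minAreaRect(C[m][:,:2].astype(np.float32)))
E
```

```text
[493.70292934  81.13339577 190.24605743] [ 6.27132648e-04  6.41431586e-01  7.67179602e-01 -7.65575395e-04] 85.33994541845595
red 619 mean [495.1  84.6 105.2] rect [495.2  84.1] [21.9 21.5] rail 1.5 74.7
yel 779 mean [508.9  11.2 130.5] rect [509.1  10.5] [26.3 25.4] rail 1.4 -0.3
rail ((563.816162109375, 18.802825927734375), (259.5653381347656, 295.3625183105469), 66.45706176757812)
```

View pics/w1.png

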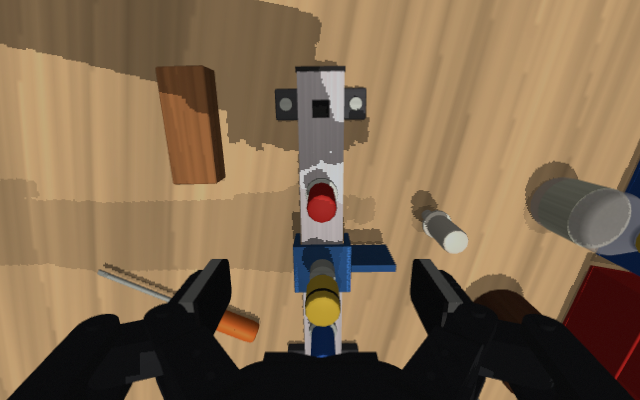

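Wrist view: the red handle is on the rail at (321,203), the yellow knob at (322,300) and the white decoy at (455,240). The red top is at (495,84.5,106), as expected. I'm descending to grip it.

Emit:
move_arm(series=[{"claw": -1, "translation": [0.003, 0.002, 0.03], "turn": [0, 0, 0.01]}, {"claw": -1, "translation": [0, 0, 0.03], "turn": [0, 0, 0]}, {"claw": -1, "translation": [0, 0, 0.03], "turn": [0, 0, 0]}, {"claw": -1, "translation": [0, 0, 0.02], "turn": [0, 0, 0]}, {"claw": -1, "translation": [0, 0, 0], "turn": [0, 0, 0]}, {"claw": -1, "translation": [0, 0, 0], "turn": [0, 0, 0]}])

```text
t: 2.52
tcp_pos: [494.7, 89.3, 81.2]
tcp_rot: [0.0, 0.642, 0.767, 0.0]
force: [0.1, -0.6, -0.4]
finger_gap: 85.2
finger_force: 0.0
```

Emit:
move_arm(series=[{"claw": -1, "translation": [-0.004, 0, 0], "turn": [0, 0, 0]}, {"claw": -1, "translation": [0, 0, 0.009], "turn": [0, 0, 0]}, {"claw": -1, "translation": [0, 0, 0.008], "turn": [0, 0, 0]}, {"claw": -1, "translation": [0, 0, 0], "turn": [0, 0, 0]}, {"claw": -1, "translation": [0, 0, 0], "turn": [0, 0, 0]}])

```text
t: 3.15
tcp_pos: [495.1, 84.5, 63.4]
tcp_rot: [-0.0, 0.643, 0.766, -0.0]
force: [1.0, -0.8, 0.9]
finger_gap: 85.1
finger_force: 0.0
```

Well centred. I'll close on the handle.

Emit:
move_arm(series=[{"claw": 1, "translation": [0, 0, 0], "turn": [0, 0, 0]}, {"claw": 1, "translation": [0, 0, 0], "turn": [0, 0, 0]}, {"claw": 1, "translation": [0, 0, 0], "turn": [0, 0, 0]}, {"claw": 1, "translation": [0, 0, 0], "turn": [0, 0, 0]}, {"claw": 1, "translation": [0, 0, 0], "turn": [0, 0, 0]}, {"claw": 1, "translation": [0, 0, 0], "turn": [0, 0, 0]}, {"claw": 1, "translation": [0, 0, 0], "turn": [0, 0, 0]}], force=60)

```text
t: 4.03
tcp_pos: [494.8, 84.5, 63.7]
tcp_rot: [-0.0, 0.643, 0.766, -0.0]
force: [-2.8, 0.2, 5.5]
finger_gap: 22.4
finger_force: 58.5
```

Emit:
move_arm(series=[{"claw": 1, "translation": [0, 0, -0.006], "turn": [0, 0, 0]}, {"claw": 1, "translation": [0, 0, -0.006], "turn": [0, 0, 0]}, {"claw": 1, "translation": [0, 0, -0.008], "turn": [0, 0, 0]}, {"claw": 1, "translation": [0, 0, -0.008], "turn": [0, 0, 0]}, {"claw": 1, "translation": [0, 0, -0.01], "turn": [0, 0, 0]}, {"claw": 1, "translation": [0, 0, -0.02], "turn": [0, 0, 0]}, {"claw": 1, "translation": [0, 0, -0.03], "turn": [0, 0, 0]}, {"claw": 1, "translation": [0, 0, 0], "turn": [0, 0, 0]}])

```text
t: 5.03
tcp_pos: [497.3, 84.9, 154.2]
tcp_rot: [0.002, 0.643, 0.766, 0.002]
force: [-0.0, 0.5, -1.3]
finger_gap: 22.9
finger_force: 62.0
```

```bash
python3 - <<'E'
from w import *
s=ctrl.sense(); print(s['tcp_pos'],s['force'],s['finger_gap'])
p,I,D,C=wrist('w2')
m=(I[...,0]>90)&(I[...,1]<70)&(I[...,2]<70)&(C[...,2]>130)&(C[...,2]<250)
k=np.zeros_like(m);k[:,200:440]=1;m&=k
print('red',m.sum(),C[m].min(0).round(),C[m].max(0).round()) if m.any() else print('none')
cv2.imwrite('pics/w2c.png',cv2.imread('pics/w2.png')[150:400,150:490])
# tray in top view with cleaner mask
z=np.load('top.npz');I,D=z['I'].astype(int),z['D'];p=ctrl.camera_params('top');C=cloud(p,D)
g=(I.max(-1)-I.min(-1)<25)&(I.max(-1)<150)
k=np.zeros_like(g);k[198:268,130:208]=1;g=(g&k).astype(np.uint8)
n,L,S,_=cv2.connectedComponentsWithStats(g);i=1+S[1:,4].argmax();v,u=np.nonzero(L==i);r=cv2.minAreaRect(np.stack([u,v],1).astype(np.float32));print(r)
for zz in (4,28): print(zz,[at_z(p,*c,zz)[:2].round() for c in cv2.boxPoints(r)])
c=C[L==i];h=c[abs(c[:,2]-28)<5];print('rim',len(h),cv2.minAreaRect(h[:,:2].astype(np.float32)))
E
```

```text
[497.32040661  84.93289794 154.20873923] [-0.03475258  0.53715401 -1.30127627] 22.860203868166472
red 14 [475.  74. 195.] [507.  98. 238.]
((168.3841552734375, 231.5696563720703), (49.357826232910156, 59.42251205444336), 74.93151092529297)
4 [array([558., 481.]), array([597., 324.]), array([468., 290.]), array([430., 446.])]
28 [array([557., 471.]), array([595., 317.]), array([468., 284.]), array([431., 436.])]
rim 329 ((512.239013671875, 380.2095642089844), (130.72109985351562, 151.97113037109375), 13.612202644348145)
```

View pics/w2c.png

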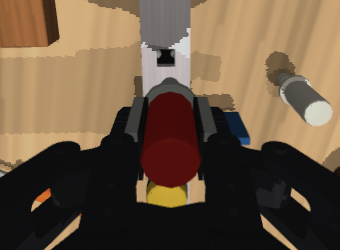

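The pin is held upright (red handle centred in the crop) and the hole below is free. I'll carry it to the tray centre at (512,380).

Emit:
move_arm(series=[{"claw": 1, "translation": [0.02, 0.005, 0], "turn": [0, 0, 0]}, {"claw": 1, "translation": [0.04, 0.009, 0], "turn": [0, 0, 0]}, {"claw": 1, "translation": [0.045, 0.01, 0], "turn": [0, 0, 0]}, {"claw": 1, "translation": [0.045, 0.01, 0], "turn": [0, 0, 0]}, {"claw": 1, "translation": [0.045, 0.01, 0], "turn": [0, 0, 0]}, {"claw": 1, "translation": [0.045, 0.01, 0], "turn": [0, 0, 0]}, {"claw": 1, "translation": [0.03, 0.008, 0], "turn": [0, 0, 0]}, {"claw": 1, "translation": [0.018, 0.004, 0], "turn": [0, 0, 0]}])

```text
t: 6.08
tcp_pos: [509.1, 381.2, 150.4]
tcp_rot: [-0.0, 0.642, 0.767, -0.001]
force: [-0.2, 1.3, -1.3]
finger_gap: 22.4
finger_force: 62.0
```

Emit:
move_arm(series=[{"claw": 1, "translation": [0, 0, 0.02], "turn": [0, 0, 0]}, {"claw": 1, "translation": [0, 0, 0.025], "turn": [0, 0, 0]}, {"claw": 1, "translation": [0, 0, 0.025], "turn": [0, 0, 0]}, {"claw": 1, "translation": [0, 0, 0.015], "turn": [0, 0, 0]}, {"claw": 1, "translation": [0, 0, 0.005], "turn": [0, 0, 0]}, {"claw": 1, "translation": [0, 0, 0], "turn": [0, 0, 0]}, {"claw": 1, "translation": [0, 0, 0], "turn": [0, 0, 0]}, {"claw": 1, "translation": [0, 0, 0], "turn": [0, 0, 0]}])

```text
t: 7.08
tcp_pos: [510.4, 380.0, 62.3]
tcp_rot: [0.0, 0.643, 0.766, 0.001]
force: [0.1, -0.6, -1.0]
finger_gap: 22.6
finger_force: 62.0
```

Emit:
move_arm(series=[{"claw": 1, "translation": [0, 0, 0.008], "turn": [0, 0, 0]}, {"claw": 1, "translation": [0, 0, 0.006], "turn": [0, 0, 0]}, {"claw": 1, "translation": [0, 0, 0.003], "turn": [0, 0, 0]}, {"claw": 1, "translation": [0, 0, 0], "turn": [0, 0, 0]}, {"claw": 1, "translation": [0, 0, 0], "turn": [0, 0, 0]}])

```text
t: 7.7
tcp_pos: [510.1, 379.7, 44.6]
tcp_rot: [0.0, 0.643, 0.766, 0.0]
force: [0.6, -0.3, -0.5]
finger_gap: 22.7
finger_force: 62.0
```

Emit:
move_arm(series=[{"claw": 1, "translation": [0, 0, 0.0015], "turn": [0, 0, 0]}, {"claw": 1, "translation": [0, 0, 0.001], "turn": [0, 0, 0]}, {"claw": 1, "translation": [0, 0, 0], "turn": [0, 0, 0]}])

```text
t: 8.07
tcp_pos: [509.9, 379.6, 41.9]
tcp_rot: [-0.0, 0.643, 0.766, -0.0]
force: [0.7, -0.7, -0.9]
finger_gap: 22.5
finger_force: 62.0
```

Emit:
move_arm(series=[{"claw": 1, "translation": [0, 0, 0.001], "turn": [0, 0, 0]}, {"claw": 1, "translation": [0, 0, 0], "turn": [0, 0, 0]}])

```text
t: 8.32
tcp_pos: [510.0, 379.7, 41.7]
tcp_rot: [-0.0, 0.643, 0.766, 0.0]
force: [-2.2, -0.9, 5.1]
finger_gap: 22.8
finger_force: 63.1
```

Emit:
move_arm(series=[{"claw": 1, "translation": [0, 0, 0.001], "turn": [0, 0, 0]}, {"claw": 1, "translation": [0, 0, 0], "turn": [0, 0, 0]}])

```text
t: 8.57
tcp_pos: [510.1, 379.8, 41.6]
tcp_rot: [-0.0, 0.643, 0.766, 0.0]
force: [-4.2, -2.4, 13.1]
finger_gap: 22.9
finger_force: 63.9
```

The pin touches the tray floor. I'll ease off 1 mm and open gradually.

Emit:
move_arm(series=[{"claw": 1, "translation": [0, 0, -0.001], "turn": [0, 0, 0]}, {"claw": 0.4, "translation": [0, 0, 0], "turn": [0, 0, 0]}, {"claw": 0.3, "translation": [0, 0, 0], "turn": [0, 0, 0]}, {"claw": 0.1, "translation": [0, 0, 0], "turn": [0, 0, 0]}, {"claw": -0.4, "translation": [0, 0, 0], "turn": [0, 0, 0]}, {"claw": -0.6, "translation": [0, 0, 0], "turn": [0, 0, 0]}, {"claw": -0.6, "translation": [0, 0, 0], "turn": [0, 0, 0]}, {"claw": -0.6, "translation": [0, 0, 0], "turn": [0, 0, 0]}], force=20)

```text
t: 9.57
tcp_pos: [510.0, 379.6, 41.0]
tcp_rot: [0.0, 0.643, 0.766, -0.0]
force: [0.2, 1.0, 0.5]
finger_gap: 68.5
finger_force: 0.0
```

Emit:
move_arm(series=[{"claw": -0.6, "translation": [0, 0, -0.02], "turn": [0, 0, 0]}, {"claw": -0.6, "translation": [0, 0, -0.04], "turn": [0, 0, 0]}, {"claw": -0.8, "translation": [0, 0, -0.05], "turn": [0, 0, 0]}, {"claw": -1, "translation": [0, 0, -0.03], "turn": [0, 0, 0]}])

```text
t: 10.07
tcp_pos: [511.2, 380.2, 185.3]
tcp_rot: [0.0, 0.643, 0.766, 0.002]
force: [0.8, -0.1, -0.4]
finger_gap: 85.1
finger_force: 0.0
```

```bash
python3 - <<'E'
from h import *
s=ctrl.sense(); print(s['tcp_pos'],s['finger_gap'])
p=ctrl.camera_params('scene'); I,D=ctrl.read_camera('scene'); C=cloud(p,D); J=I.astype(int)
m=(J[...,0]>90)&(J[...,1]<70)&(J[...,2]<70)&(abs(C[...,0]-511)<75)&(abs(C[...,1]-380)<85)
print(m.sum(), C[m].min(0).round(),C[m].max(0).round(),C[m].mean(0).round(1)) if m.any() else print('no red')
cv2.imwrite('pics/s2.png',cv2.cvtColor(I,cv2.COLOR_RGB2BGR)[150:390,240:600])
print(RAIL); plan([509.1,10.5,190],10.76,10)
E
```

```text
[511.23505068 380.21204345 185.32116763] 85.05229927549901
116 [452. 346.   2.] [523. 392.  86.] [509.  379.8  75.7]
[507.6  10.5]
[-0.0364, -0.0068, -0.0003] [0.001, -0.0, -0.001]
[-0.0364, -0.0068, -0.0003] [0.001, -0.001, -0.001]
[-0.0364, -0.0069, -0.0003] [0.001, -0.0, -0.001]
[-0.0364, -0.0069, -0.0003] [0.001, -0.001, -0.001]
[-0.0364, -0.0069, -0.0003] [0.001, -0.0, -0.002]
[-0.0364, -0.007, -0.0002] [0.001, -0.001, -0.001]
[-0.0364, -0.0071, -0.0002] [0.001, -0.0, -0.002]
[-0.0364, -0.0071, -0.0002] [0.0, -0.001, -0.001]
[-0.0365, -0.0072, -0.0002] [0.001, -0.0, -0.002]
[-0.0364, -0.0073, -0.0002] [0.0, -0.001, -0.001]
```

View pics/s2.png

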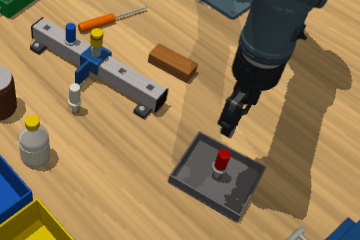

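The red pin stands at (509,380) in the tray, top 86 mm up (crop pixel (222,162)); the rest of the bench is untouched. Next is the knob.

Emit:
move_arm(series=[{"claw": -1, "translation": [-0.02, -0.004, 0], "turn": [0, 0, 0]}, {"claw": -1, "translation": [-0.042, -0.008, 0], "turn": [0, 0, 0]}, {"claw": -1, "translation": [-0.05, -0.01, 0], "turn": [0, 0, 0]}, {"claw": -1, "translation": [-0.055, -0.01, 0], "turn": [0, 0, 0]}, {"claw": -1, "translation": [-0.055, -0.01, 0], "turn": [0, 0, 0]}, {"claw": -1, "translation": [-0.055, -0.01, 0], "turn": [0, 0, 0]}, {"claw": -1, "translation": [-0.047, -0.01, 0], "turn": [0, 0, -0.01]}, {"claw": -1, "translation": [-0.025, -0.004, 0], "turn": [0, 0, 0]}])

```text
t: 11.12
tcp_pos: [503.8, 19.8, 180.3]
tcp_rot: [-0.001, 0.641, 0.768, -0.001]
force: [0.7, 1.3, 0.1]
finger_gap: 85.4
finger_force: 0.0
```

Emit:
move_arm(series=[{"claw": -1, "translation": [-0.015, -0.004, 0], "turn": [0, 0, 0]}, {"claw": -1, "translation": [0, 0, 0], "turn": [0, 0, 0]}, {"claw": -1, "translation": [0, 0, 0], "turn": [0, 0, 0]}, {"claw": -1, "translation": [0, 0, 0], "turn": [0, 0, 0]}])

```text
t: 11.62
tcp_pos: [504.8, 10.3, 180.9]
tcp_rot: [-0.0, 0.638, 0.77, 0.0]
force: [-0.4, -0.7, 0.5]
finger_gap: 85.4
finger_force: 0.0
```

```bash
python3 - <<'E'
from w import *
s=ctrl.sense(); print(s['tcp_pos'],s['tcp_rot'])
p,I,D,C=wrist('w3'); z=C[...,2];Rr,G,B=I[...,0],I[...,1],I[...,2]
t=(Rr>130)&(G>100)&(B<90)&(abs(z-131)<8)&(np.hypot(C[...,0]-509,C[...,1]-10.5)<25)
c=C[t];print(t.sum(),c.mean(0),cv2.minAreaRect(c[:,:2].astype(np.float32)))
plan([509.1,10.7,94],10.76,1)
E
```

```text
[504.81838692  10.34259497 180.8649566 ] [-1.95407193e-04  6.37914556e-01  7.70107122e-01  5.20577245e-05]
1017 [509.85785276  10.14874449 130.50688262] ((510.23480224609375, 9.299358367919922), (26.622329711914062, 23.02911376953125), 41.995304107666016)
[-0.0003, 0.0043, 0.0869] [-0.0, -0.0, -0.001]
```

Emit:
move_arm(series=[{"claw": -1, "translation": [0, 0.0045, 0.02], "turn": [0, 0, 0]}, {"claw": -1, "translation": [0, 0, 0.025], "turn": [0, 0, 0]}, {"claw": -1, "translation": [0, 0, 0.025], "turn": [0, 0, 0]}, {"claw": -1, "translation": [0, 0, 0.015], "turn": [0, 0, 0]}, {"claw": -1, "translation": [0, 0, 0], "turn": [0, 0, 0]}, {"claw": -1, "translation": [0, 0, 0], "turn": [0, 0, 0]}, {"claw": -1, "translation": [0, 0, 0], "turn": [0, 0, 0]}])

```text
t: 12.55
tcp_pos: [510.0, 9.9, 96.8]
tcp_rot: [0.001, 0.639, 0.769, 0.001]
force: [-0.4, -0.0, 0.6]
finger_gap: 85.5
finger_force: 0.0
```

Emit:
move_arm(series=[{"claw": -1, "translation": [0.0005, -0.0005, 0.003], "turn": [0, 0, 0]}, {"claw": 1, "translation": [0, 0, 0], "turn": [0, 0, 0]}, {"claw": 1, "translation": [0, 0, 0], "turn": [0, 0, 0]}, {"claw": 1, "translation": [0, 0, 0], "turn": [0, 0, 0]}, {"claw": 1, "translation": [0, 0, 0], "turn": [0, 0, 0]}, {"claw": 1, "translation": [0, 0, 0], "turn": [0, 0, 0]}, {"claw": 1, "translation": [0, 0, 0], "turn": [0, 0, 0]}, {"claw": 1, "translation": [0, 0, 0], "turn": [0, 0, 0]}], force=80)

```text
t: 13.55
tcp_pos: [508.2, 10.1, 92.9]
tcp_rot: [-0.0, 0.639, 0.769, -0.0]
force: [-2.7, -0.2, 0.1]
finger_gap: 26.8
finger_force: 78.5
```

Gripped. I'll pull up 20 mm.

Emit:
move_arm(series=[{"claw": 1, "translation": [0, 0.001, -0.005], "turn": [0, 0, 0]}, {"claw": 1, "translation": [0, 0, -0.005], "turn": [0, 0, 0]}, {"claw": 1, "translation": [0, 0, -0.005], "turn": [0, 0, 0]}, {"claw": 1, "translation": [0, 0, -0.005], "turn": [0, 0, 0]}, {"claw": 1, "translation": [0, 0, 0], "turn": [0, 0, 0]}, {"claw": 1, "translation": [0, 0, 0], "turn": [0, 0, 0]}])

```text
t: 14.3
tcp_pos: [508.4, 10.2, 112.4]
tcp_rot: [-0.001, 0.639, 0.769, -0.001]
force: [-4.5, -2.6, -14.5]
finger_gap: 26.3
finger_force: 79.5
```

Emit:
move_arm(series=[{"claw": 1, "translation": [0.008, 0, 0], "turn": [0, 0, 0]}, {"claw": 1, "translation": [0.012, 0, 0], "turn": [0, 0, 0]}, {"claw": 1, "translation": [0.015, 0, 0], "turn": [0, 0, 0]}, {"claw": 1, "translation": [0.015, 0, 0], "turn": [0, 0, 0]}, {"claw": 1, "translation": [0.012, 0, 0], "turn": [0, 0, 0]}, {"claw": 1, "translation": [0.01, 0, 0], "turn": [0, 0, 0]}, {"claw": 1, "translation": [0.003, 0, 0], "turn": [0, 0, 0]}, {"claw": 1, "translation": [0, 0, 0], "turn": [0, 0, 0]}])

```text
t: 15.3
tcp_pos: [494.2, 84.5, 112.3]
tcp_rot: [-0.001, 0.638, 0.77, -0.001]
force: [-4.9, -0.9, -13.4]
finger_gap: 26.2
finger_force: 79.4
```

Emit:
move_arm(series=[{"claw": 1, "translation": [0, 0, 0], "turn": [0, 0, 0]}, {"claw": 1, "translation": [0, 0, 0], "turn": [0, 0, 0]}])

```text
t: 15.55
tcp_pos: [494.2, 84.5, 112.3]
tcp_rot: [-0.001, 0.639, 0.77, -0.001]
force: [-6.0, -1.2, -13.6]
finger_gap: 26.2
finger_force: 79.4
```

```bash
python3 - <<'E'
from h import *
s=ctrl.sense(); P=s['tcp_pos']; d=P[:2]-np.array([508.4,10.2]); print('travel',d@RY,'side',d@RX,P,s['force'])
# sleeve ends along the rail, seen from scene camera (blue sleeve top/sides)
E
```

```text
travel 75.65573105391617 side -0.04182714216089706 [494.2343235   84.51773005 112.2602862 ] [ -5.97747576  -1.18975115 -13.58974176]
```

The stop travelled 75.7 mm with the plunger still up (−13.6 N). I'll lower the pin into the hole.

Emit:
move_arm(series=[{"claw": 1, "translation": [-0.0005, 0, 0.005], "turn": [0, 0, 0]}, {"claw": 1, "translation": [0, 0, 0.005], "turn": [0, 0, 0]}, {"claw": 1, "translation": [0, 0, 0.005], "turn": [0, 0, 0]}, {"claw": 1, "translation": [0, 0, 0.005], "turn": [0, 0, 0]}, {"claw": 1, "translation": [0, 0, 0], "turn": [0, 0, 0]}])

```text
t: 16.18
tcp_pos: [494.3, 84.4, 93.0]
tcp_rot: [-0.002, 0.638, 0.77, -0.001]
force: [-10.3, 0.5, -0.6]
finger_gap: 25.9
finger_force: 80.6
```

Emit:
move_arm(series=[{"claw": 1, "translation": [0, 0, 0.003], "turn": [0, 0, 0]}, {"claw": 1, "translation": [0, 0, 0.003], "turn": [0, 0, 0]}, {"claw": 1, "translation": [0, 0, 0], "turn": [0, 0, 0]}])

```text
t: 16.55
tcp_pos: [494.4, 84.5, 87.4]
tcp_rot: [-0.002, 0.638, 0.77, -0.001]
force: [-10.5, -0.0, 3.8]
finger_gap: 26.0
finger_force: 81.5
```

Emit:
move_arm(series=[{"claw": 1, "translation": [0, -0.0005, 0.001], "turn": [0, 0, 0]}, {"claw": 1, "translation": [0, 0, 0.001], "turn": [0, 0, 0]}, {"claw": 1, "translation": [0, 0, 0.001], "turn": [0, 0, 0]}, {"claw": 1, "translation": [0, 0, 0], "turn": [0, 0, 0]}, {"claw": 1, "translation": [0, 0, 0], "turn": [0, 0, 0]}])

```text
t: 17.18
tcp_pos: [494.6, 84.4, 86.9]
tcp_rot: [-0.002, 0.639, 0.769, 0.0]
force: [-18.1, -1.3, 34.0]
finger_gap: 26.1
finger_force: 84.5
```

It hit the end stop (34 N, TCP travelled from 112.3 to 86.9). I'll ease the push slightly and verify.

Emit:
move_arm(series=[{"claw": 1, "translation": [0, 0, -0.001], "turn": [0, 0, 0]}, {"claw": 1, "translation": [0, 0, 0], "turn": [0, 0, 0]}, {"claw": 1, "translation": [0, 0, 0], "turn": [0, 0, 0]}])

```text
t: 17.55
tcp_pos: [494.5, 84.4, 87.1]
tcp_rot: [-0.002, 0.639, 0.77, 0.0]
force: [-15.2, -1.2, 22.2]
finger_gap: 26.3
finger_force: 83.0
```

```bash
python3 - <<'E'
from h import *
p=ctrl.camera_params('scene'); I,D=ctrl.read_camera('scene'); C=cloud(p,D); J=I.astype(int); R0=np.array([509.1,10.6])
Rr,G,B=J[...,0],J[...,1],J[...,2]
m=(Rr>90)&(G<70)&(B<70)&(abs(C[...,0]-511)<60)&(abs(C[...,1]-380)<70)&(C[...,2]>40); print('red',m.sum(),C[m].mean(0).round(1))
y=(C[...,:2]-R0)@RY; x=(C[...,:2]-R0)@RX
m=(B>80)&(Rr<80)&(B>G+30)&(abs(y)<130)&(abs(x)<90)&(C[...,2]>20)&(C[...,2]<120)
t=m&(x>32);print('tab y range',np.percentile(y[t],[2,50,98]).round(1),t.sum())
t=m&(y<-50)&(C[...,2]>90);print('blue pin',C[t].mean(0).round(1),t.sum(),'at start similar (523.2,-60.5)')
m=(Rr>130)&(G>110)&(B<90)&(abs(y-75)<30)&(abs(x)<30)&(C[...,2]>80);print('knob',m.sum(),C[m][:,2].max() if m.any() else None)
cv2.imwrite('pics/s3.png',cv2.cvtColor(I,cv2.COLOR_RGB2BGR)[100:390,200:560]); print(ctrl.sense()['force'])
E
```

```text
red 114 [512.  380.7  79.2]
tab y range [73.2 77.4 80.8] 46
blue pin [525.8 -59.  101.4] 77 at start similar (523.2,-60.5)
knob 1 113.09833963198389
[-15.50465645  -0.82003888  22.78231331]
```

View pics/s3.png

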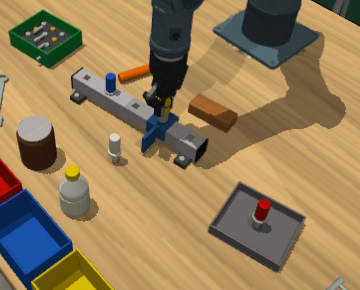

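The crop shows the red pin standing in the tray at (262,210), the stop at the freed hole with the knob held at (165,105), and the blue pin still plugged in at (111,82). The plunger is about 0.2 mm from home under a 22 N push, so I'm handing in.

```bash
python3 -c "
from workcell import ctrl; print(ctrl.hand_in())"
```

```text
the job is handed in; nothing more can be done
None
```

The job is handed in, and no verdict came back: the red pin stands in the grey tray, the blue pin is still plugged in, the stop is at the freed hole (rail y = +75 mm), and the fingers are holding the yellow knob pressed home with about 22 N for you to tighten the clamp.

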